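# Seat the mould bar and clamp it

### The job

Slide the metal mould bar gently along the channel of the filling stand until it sits firmly on the end stop's adjusting screw: feel for it, press the bar on it with about 10 to 20 N for a moment, never more than 25 N. Then push the toggle clamp's handle over with the closed fingers, leaning on its grip with no more than 30 N, until it snaps past its dead point and the pad holds the bar down, still touching the screw. Let go and leave the bottle, the jar and the spatula undisturbed.

Things in the scene. Friction and masses are not known exactly. Their poses are not given: they have to be found in the camera images.
- mould: Loose aluminium suppository mould bar, 120 mm long (x), 44 wide (y), 36 high (z), 0.35 to 0.7 kg, six dark round cavity mouths along the middle of its top. Origin: centre of its underside. It starts in the stand's channel, 26 to 72 mm short of the stop screw, and slides on the base plate with 1.5 mm of play on either side; sliding takes about 1 N.
- channel (a point): Fixed point on the stand: middle of the channel, under the closed clamp pad, on top of the 12 mm steel base plate. x: along the channel towards the end stop, y: across towards the clamp, z: up. The plate spans x -136 to +94, y -50 to +160 mm; the side rails are 12 mm high, 8 thick, inner faces at y = -23.5 and +23.5, from x = -90 to +60.
- stop: The end stop across the channel: a dark steel block 14 x 62 x 34 mm, fixed, same frame as the channel point, its face at x = +76 mm. Its adjusting screw (12 mm thick, axis 18 mm above the plate) sticks out towards the mould by 4 to 28 mm, set differently each time, not reported: it must be felt. In its tip a 2 mm sprung button yields at 0.8 N before the solid screw is met.
- handle_pivot (a point): Hinge centre of the clamp's handle on the stand, at channel + (0, 130, 50) mm in the stand's axes; the hinge axis is the stand's x. Same axes as channel. The two cheek plates around it are 32 mm wide over all (x) and reach 10 mm above the pivot.
- clamp_handle (a joint): Handle angle (rad). 0: clamp open, handle 1.13 above level, leaning to the stand's +y; grows as it is pushed outward and down. 1.06: dead point; 1.13: end stop, handle level. Starts at 0 to 0.12; past halfway it may sink until the pad touches. From about 0.8 the sprung pad resists: up to some 7 N at the grip point, nothing at the dead point; from about 1.10 it snaps to its end stop by itself.
- handle_grip: The round black rubber sleeve of the handle, 18 mm in diameter, from 50 to 150 mm from the pivot. Origin: on its axis, 115 mm from the pivot, a good place to push. y points along the handle away from the pivot, z square to the handle on the side to be pushed (up when the handle is level), x is the stand's x.
- clamp_pad: Round black rubber pad, 22 mm across, on a sprung spindle at the end of the clamp's steel arm (16 mm wide). Origin: centre of its pressing face. The arm is hinged at channel + (0, 70, 50) mm; open, it stands 1.24 rad above level, its end about 75 mm above the hinge; it swings down over the mould as the handle is pushed. Closed, it presses the mould with some 30 N.
- amber_bottle: Bystander: amber bottle, 56 mm across, 115 high. Origin: centre of its underside.
- jar: Bystander: white jar, 64 mm across, 70 high. Origin: centre of its underside.
- spatula: Bystander: spatula 200 mm long, lying on the table. Origin: on the table under its middle.

How it is judged:
By the outcome, as a careful person would: the job done as asked, in the order asked, and still so for the second after the job is handed in, with the robot touching nothing.
It also fails if it takes over 72 s, if anything falls off the work surface, if the arm or the gripper's body presses on something with over 40 N, if the wrist force passes 120 N, or if a joint passes its speed limit or range.

### The arm

A 7-joint arm with a two-finger parallel gripper is mounted at the origin on the work surface. World frame = base frame: x ahead of the robot, y to its left, z up, the work surface at z = 0. Lengths are in m, angles in rad, forces in N, time in s.
With the tool pointing down it reaches from about 0.425 to 0.95 m from the base axis. Payload 4.7 kg.
Tool frame: the origin (TCP) lies on the centre line of the jaws, within the pads' length; the fingertips stand 19 mm ahead of it and the grasp point (between the pads) is the TCP; z points along the fingers, y is the line along which they close (so a half turn about z gives the same grasp; the last joint's range is limited). The gripper opens to 87 mm and grips with 3 to 60 N. Pads are 19 mm wide; open, the fingers measure 117 mm over their backs; the gripper's body (75 mm by 190 mm) begins 51 mm behind the grasp point.
Start: joints at [1.194, 0.469, -0.049, 1.532, 0.024, 1.141, -0.082], TCP at [0.23, -0.635, 0.242] pointing down, gripper open.
Joint ranges: [-2.59, 2.59], [-0.33, 1.99], [-1.39, 1.29], [0.1, 2.45], [-1.04, 4.18], [0.21, 1.99], [-2.66, 2.66]. Speed limits (rad/s): [2.57, 2.57, 3.14, 3.14, 3.14, 3.14, 3.14].

### API

Orientations are given as a unit quaternion [w, x, y, z].
In Python, from cell import env, snapshot, calibration, ticket, look_for, silhouettes gives the robot as it stands.
- The arm moves only by the tool play_rows, never from a script. Its argument "series" is a list of rows, each an object of numbers: "tx", "ty", "tz": the shift along the world's x, y, z in mm; "yaw": the turn about the world's z in degrees; "fingers": the opening, from 0 (shut) to 1 (fully open). A call has exactly 5 rows; each row is the pose to reach, as a shift and turn from the pose commanded when the call began; what a row does not reach only later rows make up. A row lasts 1/12 s, in which the tool goes at most 41.7 mm and 7.16 degrees, less where a joint would pass 70% of its speed; a pose out of reach is approached as far as the arm can. A call with a gripper value outside its range is refused whole. The fingers move at their own pace and stop on an object; "grip_force" is the grip in N (left out, the last holds). Time passes only in rows, so rows that repeat a pose let the fingers close, or fill a call up. It gives the time, the measured TCP pose, the force, the opening and the grip force at its end, in the units of the state.
- env.read_state(): the state, without advancing time (a new reading comes with each control period).
- snapshot(name): name is "scene" or "top" or "wrist"; returns the picture (420x560x3 uint8, red, green, blue); there is no depth.
- calibration(name): a dict with "fx", "fy", "cx", "cy" (pixels), "world_from_camera" (4x4, takes a point from camera to world coordinates). Camera axes: x right, y up, looking along -z (the intrinsics and any distortion apply to the point x, -y, -z); pixel columns grow to the right and rows downward; lengths in m; the calibration is good to about 2 mm. The wrist camera is an equidistant fisheye: a pixel r from the principal point sees the ray r / f radians off the axis. A picture is of the moment at which its call begins: read the wrist's pose just before it. calibration takes no time and is no camera call; for the wrist camera it gives the pose at the moment of the call.
- ticket.sign_off(): hands the job in; it is judged then, once.
Trained networks look in the newest picture that a camera, given by its name, has taken for a name from the list of things; names that differ only in an ending like _2 or _b are one class to them, and where a whole thing is asked for, a point or a joint stands for the part that bears it (a point fixed in the world has none). Each returns a list of dicts, best first, with "score" (0 to 1); they miss things now and then, are a little off and sometimes report something else, mostly with a low value. They report only what shows in the picture. A call takes as long as a camera call.
- look_for(name, camera): "box" ([left, top, width, height] in pixels, round what is visible of it).
- silhouettes(name, camera): "pixels" (420x560 bool, what is visible of it) and "box" ([left, top, width, height] in pixels, round what is visible of it).
The state is a dict: "time": time; "joints": joint angles; "qvel": joint speeds; "joint_torque": joint torques, N m; "position": TCP position; "ee_rot": TCP orientation; "force": force on the tool from outside, world axes, zero at the start; "moment": the same for the moment, N m; "grip_width": finger opening in m; "grip_force": force on a finger pad.
Only numpy, scipy, OpenCV 4.12 (cv2) and the standard library are available. Lean on these libraries where they do the work, as an engineer would, in place of code of your own. Each camera call takes 0.05 s, during which the arm holds its last target. There are 200 camera calls.

## Working session

There is one attempt and no reset: what is moved stays moved. The work goes in short steps, Python scripts to look and compute and a tool call to move; the robot and the scene stay as the last step left them, time stands still between calls to the robot, and variables do not carry over. Pictures are saved under pics/ and viewed, at most 10 in all, crops included, and the job is handed in when it is done.

Besides the shell and the picture viewer there is one more tool, called after "Call:" by a JSON object that holds its "name" and its "arguments". play_rows: Moves the arm, as the interface text tells. Its arguments: {"type":"object","properties":{"series":{"type":"array","items":{"type":"object","properties":{"tx":{"type":"number"},"ty":{"type":"number"},"tz":{"type":"number"},"yaw":{"type":"number"},"fingers":{"type":"number"}}}},"grip_force":{"type":"number"}},"required":["series"]}

```bash
mkdir -p pics; ls; python3 - <<'E'
from cell import env, snapshot, calibration, ticket, look_for, silhouettes
import cv2, numpy as np
s=env.read_state(); print({k:np.round(v,3).tolist() for k,v in s.items()})
for c in ["scene","top"]:
    im=snapshot(c); cv2.imwrite(f"pics/{c}0.png",im[:,:,::-1])
    k=calibration(c); print(c,{a:np.round(b,4).tolist() for a,b in k.items()})
    for n in ["mould","stop","handle_grip","clamp_pad","clamp_handle","amber_bottle","jar","spatula"]:
        r=look_for(n,c); print(n,[(np.round(x["box"]).tolist(),round(x["score"],2)) for x in r[:2]])
print(env.read_state()["time"])
E
```

```text
pics
{'time': 0.0, 'joints': [1.194, 0.469, -0.049, 1.534, 0.024, 1.141, -0.082], 'qvel': [0.001, -0.001, 0.0, -0.0, -0.001, 0.0, 0.001], 'joint_torque': [-0.001, -50.798, -0.081, -23.615, -0.061, 0.038, 0.0], 'position': [0.23, -0.634, 0.24], 'ee_rot': [-0.001, 0.985, 0.173, -0.0], 'force': [-0.103, -0.1, 0.334], 'moment': [0.031, -0.02, 0.036], 'grip_force': 0.0, 'grip_width': 0.087}
scene {'fx': 385.1424, 'fy': 385.1424, 'cx': 282.2884, 'cy': 206.4327, 'world_from_camera': [[0.5579, -0.715, 0.4213, 0.8702], [0.8298, 0.4864, -0.2734, -0.239], [-0.0095, 0.5021, 0.8647, 0.8661], [0.0, 0.0, 0.0, 1.0]]}
mould [([246.0, 225.0, 48.0, 45.0], 0.79)]
stop [([305.0, 268.0, 26.0, 25.0], 0.76), ([235.0, 162.0, 122.0, 143.0], 0.74)]
handle_grip [([326.0, 163.0, 24.0, 37.0], 0.91)]
clamp_pad [([293.0, 231.0, 4.0, 8.0], 0.55), ([347.0, 116.0, 23.0, 34.0], 0.47)]
clamp_handle [([313.0, 160.0, 36.0, 66.0], 0.91), ([392.0, 150.0, 56.0, 62.0], 0.41)]
amber_bottle [([130.0, 322.0, 38.0, 31.0], 0.72)]
jar [([347.0, 116.0, 26.0, 32.0], 0.93)]
spatula [([391.0, 147.0, 56.0, 65.0], 0.83)]
top {'fx': 415.136, 'fy': 415.136, 'cx': 283.4426, 'cy': 206.7013, 'world_from_camera': [[-0.0133, 0.998, -0.0611, 0.425], [-0.9999, -0.0136, -0.0046, -0.0106], [-0.0054, 0.061, 0.9981, 1.2238], [0.0, 0.0, 0.0, 1.0]]}
mould [([288.0, 172.0, 28.0, 39.0], 0.76)]
stop [([399.0, 166.0, 26.0, 26.0], 0.7), ([278.0, 134.0, 22.0, 28.0], 0.6)]
handle_grip [([220.0, 185.0, 23.0, 8.0], 0.63)]
clamp_pad []
clamp_handle [([222.0, 185.0, 40.0, 11.0], 0.83)]
amber_bottle [([398.0, 170.0, 29.0, 22.0], 0.92)]
jar [([153.0, 234.0, 26.0, 24.0], 0.61)]
spatula [([144.0, 144.0, 22.0, 71.0], 0.76), ([221.0, 180.0, 45.0, 16.0], 0.59)]
0.9
```

```bash
python3 - <<'E'
import cv2
a=cv2.imread("pics/scene0.png")[130:330,200:400];b=cv2.imread("pics/top0.png")[120:260,180:380]
cv2.imwrite("pics/s1.png",cv2.resize(a,(600,600),interpolation=cv2.INTER_CUBIC)); cv2.imwrite("pics/t1.png",cv2.resize(b,(800,560),interpolation=cv2.INTER_CUBIC))
E
```

```text
(no output)
```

View pics/s1.png

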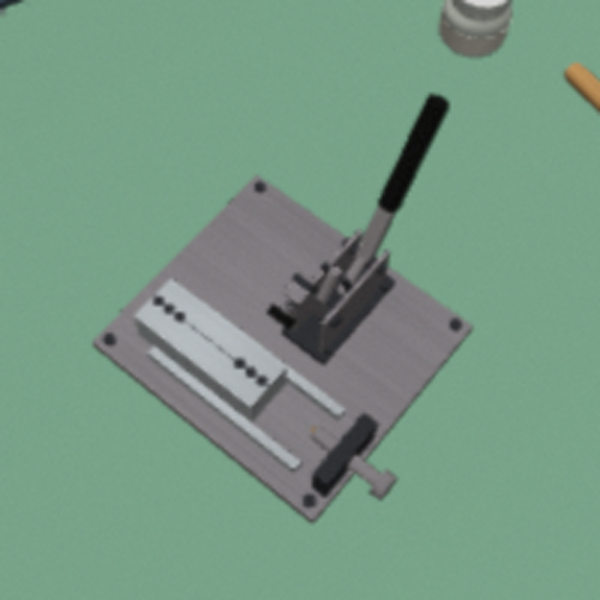

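View pics/t1.png

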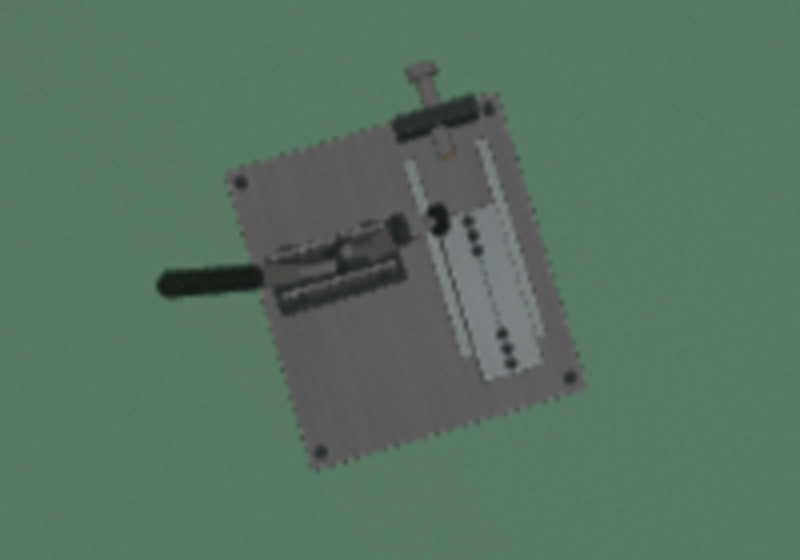

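Both views show the plate: corners at (228,172), (498,95), (583,385), (312,468) in the top crop and (472,327), (312,522), (95,343), (257,177) in the scene crop. The mould lies between the rails and the clamp is open. I'll fit the stand frame from these.

```bash
cat > h.py <<'E'
import numpy as np, cv2
from cell import env, snapshot, calibration, look_for, silhouettes
from scipy.optimize import least_squares
def proj(k,P):
    T=np.linalg.inv(np.array(k["world_from_camera"])); p=np.atleast_2d(P)@T[:3,:3].T+T[:3,3]
    x,y,z=p[:,0],-p[:,1],-p[:,2]
    return np.c_[k["fx"]*x/z+k["cx"],k["fy"]*y/z+k["cy"]]
def fish(k,P):
    T=np.linalg.inv(np.array(k["world_from_camera"])); p=np.atleast_2d(P)@T[:3,:3].T+T[:3,3]
    x,y,z=p[:,0],-p[:,1],-p[:,2]; r=np.hypot(x,y); th=np.arctan2(r,z)
    return np.c_[k["fx"]*x/r*th+k["cx"],k["fy"]*y/r*th+k["cy"]]
def S(q,P):
    c,s=np.cos(q[3]),np.sin(q[3]); P=np.atleast_2d(P)
    return np.c_[q[0]+c*P[:,0]-s*P[:,1],q[1]+s*P[:,0]+c*P[:,1],q[2]+P[:,2]]
E
python3 - <<'E'
from h import *
C=np.array([[94,160,0],[94,-50,0],[-136,-50,0],[-136,160,0]])/1e3
t=np.array([[228,172],[498,95],[583,385],[312,468]])/4+[180,120]
s=np.array([[472,327],[312,522],[95,343],[257,177]])/3+[200,130]
kt,ks=calibration("top"),calibration("scene")
f=lambda q:np.r_[(proj(kt,S(q,C))-t).ravel(),(proj(ks,S(q,C))-s).ravel()]
r=least_squares(f,[.45,-.05,.012,.28]); q=r.x; print(q,np.degrees(q[3]),np.round(r.fun,1)); np.save("q.npy",q)
def back(k,uv,z):
    T=np.array(k["world_from_camera"]); d=np.array([(uv[0]-k["cx"])/k["fx"],-(uv[1]-k["cy"])/k["fy"],-1]); d=T[:3,:3]@d
    P=T[:3,3]+d*(z-T[2,3])/d[2]; c,s_=np.cos(q[3]),np.sin(q[3]); v=P[:2]-q[:2]
    return np.round([1e3*(c*v[0]+s_*v[1]),1e3*(-s_*v[0]+c*v[1])],1)
for n,uv,z in [("rear L top",(490,380),36),("rear R top",(541,362),36),("tip",(446,156),18),("grip end",(168,284),186),("rail L rear",(465,357),12)]:
    print(n,back(kt,np.array(uv)/4+[180,120],q[2]+z/1e3))
for n,uv,z in [("rear -y top",(137,318),36),("rear +y",(173,280),36),("front +y",(287,372),36),("tip",(312,430),18),("rail -y front",(298,465),12)]:
    print(n,back(ks,np.array(uv)/3+[200,130],q[2]+z/1e3))
for n,P in [("push",(-160,0,30)),("grip",(0,179,154)),("level grip",(0,245,59))]:
    print(n,S(q,np.array(P)/1e3),np.hypot(*S(q,np.array(P)/1e3)[0,:2]))
E
```

```text
[ 0.58491475 -0.04544316  0.00256475  0.27511225] 15.762770838287722 [-1.  -0.1 -0.7 -0.8  0.5  0.8 -0.2  0.4 -0.1  0.6 -0.1  0.2 -0.9 -0.
  0.2  0.1]
rear L top [-111.3   17.1]
rear R top [-109.4  -21.5]
tip [55.3 -0. ]
grip end [ -0.5 200.7]
rail L rear [-89.4  28.5]
rear -y top [-109.   -20.6]
rear +y [-110.   23.]
front +y [11.3 20.3]
tip [51.9  1.6]
rail -y front [ 60.1 -25.2]
push [[ 0.43093159 -0.08890796  0.03256475]] 0.44000757015741637
grip [[0.53628851 0.12682549 0.15656475]] 0.551080816265007
level grip [[0.51835928 0.19034354 0.06156475]] 0.5522019594792434
```

Call:
{"name": "play_rows", "arguments": {"series": [{"tx": 15,"ty": 37,"tz": 0,"yaw": 0,"fingers": 0},{"tx": 30,"ty": 74,"tz": 0,"yaw": -1,"fingers": 0},{"tx": 45,"ty": 111,"tz": 0,"yaw": -2,"fingers": 0},{"tx": 60,"ty": 148,"tz": 0,"yaw": -3,"fingers": 0},{"tx": 75,"ty": 185,"tz": 0,"yaw": -4.2,"fingers": 0}]}}

```text
time: 1.32
position: [0.3056, -0.4478, 0.2417]
ee_rot: [0.0, 0.991, 0.136, 0.0]
force: [1.4, -0.3, -0.5]
grip_width: 0.0617
grip_force: 0.0
```

Call:
{"name": "play_rows", "arguments": {"series": [{"tx": 15,"ty": 37,"fingers": 0},{"tx": 30,"ty": 74,"fingers": 0},{"tx": 45,"ty": 111,"fingers": 0},{"tx": 60,"ty": 148,"fingers": 0},{"tx": 75,"ty": 185,"fingers": 0}]}}

```text
schema error: expected keys tx, ty, tz, yaw, fingers
```

Call:
{"name": "play_rows", "arguments": {"series": [{"tx": 16,"ty": 37,"fingers": 0},{"tx": 32,"ty": 74,"fingers": 0},{"tx": 48,"ty": 111,"fingers": 0},{"tx": 64,"ty": 148,"fingers": 0},{"tx": 75,"ty": 180,"fingers": 0}]}}

```text
schema error: expected keys tx, ty, tz, yaw, fingers
```

Call:
{"name": "play_rows", "arguments": {"series": [{"tx": 0,"fingers": 0},{"tx": 0,"fingers": 0},{"tx": 0,"fingers": 0},{"tx": 0,"fingers": 0},{"tx": 0,"fingers": 0}]}}

```text
schema error: expected keys tx, ty, tz, yaw, fingers
```

```bash
python3 - <<'E'
from h import *
q=np.load("q.npy")
k=calibration("wrist"); im=snapshot("wrist"); np.save("w.npy",im); st=env.read_state()
print({a:np.round(b,4).tolist() for a,b in k.items()}); print(st["position"],st["ee_rot"],st["force"],st["grip_width"])
big=cv2.resize(im[:,:,::-1].copy(),(784,588),interpolation=cv2.INTER_CUBIC)
q[2]=.012
for P in [(94,160,0),(94,-50,0),(-136,-50,0),(-136,160,0)]:
    u=fish(k,S(q,np.array(P)/1e3))[0]*1.4; print(P,u/1.4); cv2.circle(big,tuple(int(x) for x in u),3,(0,0,255),-1)
cv2.imwrite("pics/w1.png",big)
E
```

```text
{'fx': 325.1923, 'fy': 325.1923, 'cx': 278.4838, 'cy': 213.3827, 'world_from_camera': [[0.2699, 0.9287, 0.2543, 0.3745], [-0.9629, 0.2604, 0.0713, -0.4287], [-0.0, -0.2641, 0.9645, 0.3848], [0.0, 0.0, 0.0, 1.0]]}
[ 0.31013581 -0.43921869  0.24164524] [-0.00301795  0.98999424  0.14106957  0.00129276] [ 1.40409383  8.14037924 -1.61158411] 0.057555013367263354
(94, 160, 0) [  3.30663977 -68.59595828]
(94, -50, 0) [ 102.08645074 -112.30369456]
(-136, -50, 0) [79.28286668 13.71698513]
(-136, 160, 0) [-18.01674195  48.65733878]
```

View pics/w1.png

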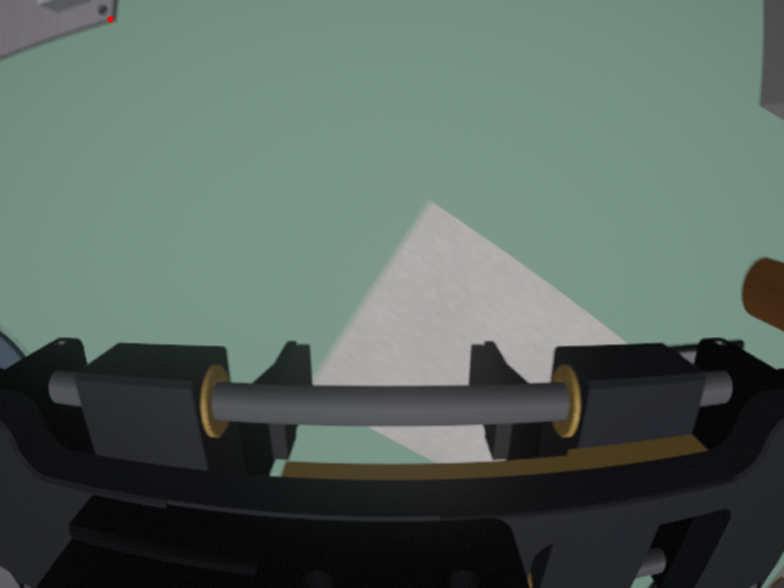

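Only the near plate corner shows (111,18), matching the projection; the bottle is at the far right. I'll go on, with full keys this time.

Call:
{"name": "play_rows", "arguments": {"series": [{"tx": 15,"ty": 37,"tz": 0,"yaw": 0,"fingers": 0},{"tx": 30,"ty": 74,"tz": 0,"yaw": 0,"fingers": 0},{"tx": 45,"ty": 111,"tz": 0,"yaw": 0,"fingers": 0},{"tx": 60,"ty": 148,"tz": 0,"yaw": 0,"fingers": 0},{"tx": 75,"ty": 185,"tz": 0,"yaw": 0,"fingers": 0}]}}

```text
time: 1.78
position: [0.3805, -0.263, 0.2419]
ee_rot: [0.0, 0.991, 0.137, 0.0]
force: [0.6, -0.7, 0.8]
grip_width: 0.0241
grip_force: 0.0
```

Call:
{"name": "play_rows", "arguments": {"series": [{"tx": 15,"ty": 37,"tz": 0,"yaw": 0,"fingers": 0},{"tx": 30,"ty": 74,"tz": 0,"yaw": 0,"fingers": 0},{"tx": 45,"ty": 111,"tz": 0,"yaw": 0,"fingers": 0},{"tx": 60,"ty": 148,"tz": 0,"yaw": 0,"fingers": 0},{"tx": 70,"ty": 180,"tz": 0,"yaw": 0,"fingers": 0}]}}

```text
time: 2.2
position: [0.4513, -0.082, 0.2422]
ee_rot: [0.0, 0.99, 0.138, 0.001]
force: [0.9, 0.1, 0.0]
grip_width: 0.0008
grip_force: 0.0
```

Call:
{"name": "play_rows", "arguments": {"series": [{"tx": 0,"ty": 0,"tz": 0,"yaw": 0,"fingers": 0},{"tx": 0,"ty": 0,"tz": 0,"yaw": 0,"fingers": 0},{"tx": 0,"ty": 0,"tz": 0,"yaw": 0,"fingers": 0},{"tx": 0,"ty": 0,"tz": 0,"yaw": 0,"fingers": 0},{"tx": 0,"ty": 0,"tz": 0,"yaw": 0,"fingers": 0}]}}

```text
time: 2.62
position: [0.4497, -0.0861, 0.2415]
ee_rot: [0.0, 0.991, 0.135, -0.0]
force: [-1.0, 0.1, -0.0]
grip_width: 0.0006
grip_force: 0.0
```

```bash
python3 - <<'E'
from h import *
q=np.load("q.npy")
k=calibration("wrist"); im=snapshot("wrist"); np.save("w.npy",im); st=env.read_state()
import pickle; pickle.dump(k,open("kw.pkl","wb"))
print(st["position"],st["ee_rot"],st["force"],st["grip_width"])
big=cv2.resize(im[:,:,::-1].copy(),(784,588),interpolation=cv2.INTER_CUBIC)
q[2]=.012
for P in [(94,160,0),(94,-50,0),(-136,-50,0),(-136,160,0),(54,0,18),(0,130,50)]:
    u=fish(k,S(q,np.array(P)/1e3))[0]*1.4; print(P,u); cv2.circle(big,tuple(int(x) for x in u),2,(0,0,255),-1)
cv2.imwrite("pics/w2.png",big)
E
```

```text
[ 0.44975889 -0.0859293   0.2415152 ] [ 1.45406458e-04  9.90778036e-01  1.35494837e-01 -1.06942481e-04] [0.26717631 0.0400727  0.87557663] 0.00024659837053718644
(94, 160, 0) [202.38940067   5.29556721]
(94, -50, 0) [446.0457411  -10.19890751]
(-136, -50, 0) [446.70232334 257.26144113]
(-136, 160, 0) [204.95212737 260.16416978]
(54, 0, 18) [385.69076976  24.23532882]
(0, 130, 50) [208.75491914  91.93523547]
```

View pics/w2.png

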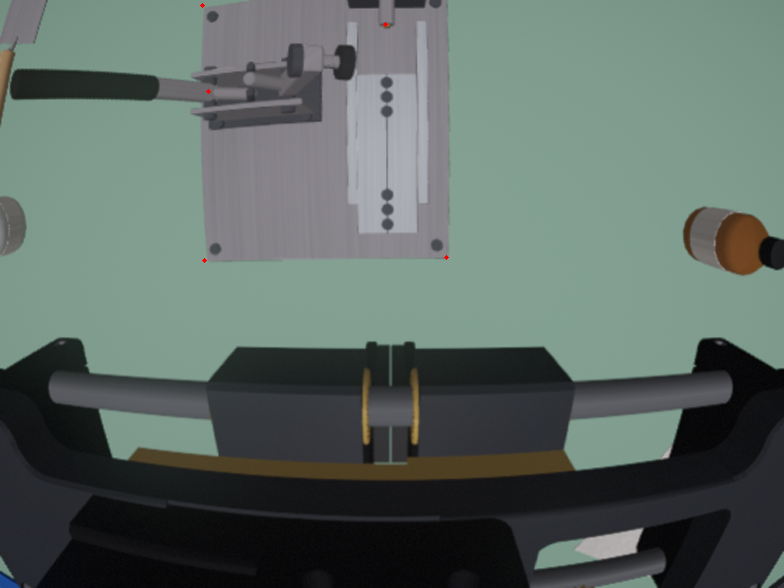

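The projected plate corners, pivot and screw tip land on the picture to a pixel or two; mould rear edge is at row 233, spatula top left, jar at the left edge. I'll refit with all three views and compute the moves.

```bash
cat >> h.py <<'E'
def unfish(k,uv,z,q):
    T=np.array(k["world_from_camera"]); a=np.array(uv)-[k["cx"],k["cy"]]; r=np.hypot(*a); th=r/k["fx"]
    d=T[:3,:3]@np.array([np.sin(th)*a[0]/r,-np.sin(th)*a[1]/r,-np.cos(th)]); P=T[:3,3]+d*(z-T[2,3])/d[2]
    return inv(q,P)
def inv(q,P):
    c,s=np.cos(q[3]),np.sin(q[3]); v=np.array(P)-q[:3]
    return np.round(1e3*np.array([c*v[0]+s*v[1],-s*v[0]+c*v[1],v[2]]),1)
E
python3 - <<'E'
from h import *; import pickle
kw=pickle.load(open("kw.pkl","rb"))
C=np.array([[94,160,0],[94,-50,0],[-136,-50,0],[-136,160,0]])/1e3
t=np.array([[228,172],[498,95],[583,385],[312,468]])/4+[180,120]
s=np.array([[472,327],[312,522],[95,343],[257,177]])/3+[200,130]
w=np.array([[447,258],[205,262]])/1.4
kt,ks=calibration("top"),calibration("scene")
g=lambda q:np.r_[(proj(kt,S(q,C))-t).ravel(),(proj(ks,S(q,C))-s).ravel(),(fish(kw,S(q,C[2:]))-w).ravel()]
r=least_squares(g,[.58,-.05,.012,.28]); print("free",r.x)
r=least_squares(lambda p:g([p[0],p[1],.012,p[2]]),[.58,-.05,.28]); q=np.array([r.x[0],r.x[1],.012,r.x[2]]); print(q,np.round(r.fun,1)); np.save("q.npy",q)
for n,uv,z in [("rearL",(358,233),36),("rearR",(417,233),36),("front",(387,74),36),("tip",(387,26),18),("grip end",(12,84),180),("railrear",(352,203),12)]:
    print(n,unfish(kw,np.array(uv)/1.4,.012+z/1e3,q))
print("tcp in stand",inv(q,env.read_state()["position"]))
for P in [(-140,0,29),(-120,0,29),(-75,0,29)]: print(P,S(q,np.array(P)/1e3)*1e3)
E
```

```text
free [ 0.58424307 -0.04593034  0.00786588  0.27462836]
[ 0.58494065 -0.0463809   0.012       0.27426067] [-1.  -0.7 -0.2 -1.5  1.1  0.7 -0.2  0.4  0.3 -0.8 -0.3 -0.7 -1.7 -1.5
 -0.1 -1.7  0.5 -0.3  0.5 -1.3]
rearL [-110.9   21.8   36. ]
rearR [-111.  -22.   36.]
front [ 8.1 -0.1 36. ]
tip [52.7 -0.1 18. ]
grip end [ -0.3 203.6 180. ]
railrear [-89.8  28.   12. ]
tcp in stand [-140.8   -1.5  229.5]
(-140, 0, 29) [[450.17305109 -84.29783978  41.        ]]
(-120, 0, 29) [[469.42556506 -78.88113361  41.        ]]
(-75, 0, 29) [[512.7437215  -66.69354473  41.        ]]
```

Call:
{"name": "play_rows", "arguments": {"series": [{"tx": 0,"ty": 1.5,"tz": -40,"yaw": 0,"fingers": 0},{"tx": 0,"ty": 1.5,"tz": -80,"yaw": 0,"fingers": 0},{"tx": 0,"ty": 1.5,"tz": -120,"yaw": 0,"fingers": 0},{"tx": 0,"ty": 1.5,"tz": -150,"yaw": 0,"fingers": 0},{"tx": 0,"ty": 1.5,"tz": -170,"yaw": 0,"fingers": 0}]}}

```text
time: 3.08
position: [0.4481, -0.0839, 0.0687]
ee_rot: [-0.001, 0.991, 0.136, -0.002]
force: [-0.2, -0.5, 0.2]
grip_width: 0.0007
grip_force: 0.0
```

Call:
{"name": "play_rows", "arguments": {"series": [{"tx": 0,"ty": 0,"tz": -10,"yaw": 0,"fingers": 0},{"tx": 0,"ty": 0,"tz": -18,"yaw": 0,"fingers": 0},{"tx": 0,"ty": 0,"tz": -24,"yaw": 0,"fingers": 0},{"tx": 0,"ty": 0,"tz": -28,"yaw": 0,"fingers": 0},{"tx": 0,"ty": 0,"tz": -28,"yaw": 0,"fingers": 0}]}}

```text
time: 3.5
position: [0.4505, -0.0833, 0.0438]
ee_rot: [0.0, 0.991, 0.137, 0.0]
force: [-0.1, -0.6, -0.3]
grip_width: 0.0005
grip_force: 0.0
```

Call:
{"name": "play_rows", "arguments": {"series": [{"tx": 2,"ty": 0.6,"tz": 0,"yaw": 0,"fingers": 0},{"tx": 4,"ty": 1.2,"tz": 0,"yaw": 0,"fingers": 0},{"tx": 6,"ty": 1.8,"tz": 0,"yaw": 0,"fingers": 0},{"tx": 8,"ty": 2.3,"tz": 0,"yaw": 0,"fingers": 0},{"tx": 10,"ty": 2.8,"tz": 0,"yaw": 0,"fingers": 0}]}}

```text
time: 3.92
position: [0.4606, -0.0802, 0.0439]
ee_rot: [0.0, 0.991, 0.137, 0.0]
force: [0.2, -0.0, 0.3]
grip_width: 0.0005
grip_force: 0.0
```

```bash
python3 - <<'E'
from h import *
q=np.load("q.npy"); s=env.read_state(); print(inv(q,s["position"]),s["force"],s["moment"],s["position"])
E
```

```text
[-128.8    1.1   31.9] [ 0.20634614 -0.019403    0.26959361] [ 0.01017239 -0.00077882  0.02301598] [ 0.46061829 -0.08021655  0.04392531]
```

Call:
{"name": "play_rows", "arguments": {"series": [{"tx": 2,"ty": 0.55,"tz": 0,"yaw": 0,"fingers": 0},{"tx": 4,"ty": 1.1,"tz": 0,"yaw": 0,"fingers": 0},{"tx": 6,"ty": 1.7,"tz": 0,"yaw": 0,"fingers": 0},{"tx": 8,"ty": 2.2,"tz": 0,"yaw": 0,"fingers": 0},{"tx": 10,"ty": 2.7,"tz": 0,"yaw": 0,"fingers": 0}]}}

```text
time: 4.33
position: [0.4697, -0.0776, 0.0434]
ee_rot: [0.0, 0.991, 0.137, -0.001]
force: [-1.1, -1.0, 1.4]
grip_width: 0.0004
grip_force: 0.6
```

Call:
{"name": "play_rows", "arguments": {"series": [{"tx": 2,"ty": 0.5,"tz": 0,"yaw": 0,"fingers": 0},{"tx": 4,"ty": 1.0,"tz": 0,"yaw": 0,"fingers": 0},{"tx": 6,"ty": 1.6,"tz": 0,"yaw": 0,"fingers": 0},{"tx": 8,"ty": 2.1,"tz": 0,"yaw": 0,"fingers": 0},{"tx": 10,"ty": 2.6,"tz": 0,"yaw": 0,"fingers": 0}]}}

```text
time: 4.75
position: [0.4801, -0.075, 0.0435]
ee_rot: [0.0, 0.991, 0.137, -0.0]
force: [0.2, 0.2, -0.4]
grip_width: 0.0003
grip_force: 0.5
```

Call:
{"name": "play_rows", "arguments": {"series": [{"tx": 2,"ty": 0.5,"tz": 0,"yaw": 0,"fingers": 0},{"tx": 4,"ty": 1.0,"tz": 0,"yaw": 0,"fingers": 0},{"tx": 6,"ty": 1.6,"tz": 0,"yaw": 0,"fingers": 0},{"tx": 8,"ty": 2.1,"tz": 0,"yaw": 0,"fingers": 0},{"tx": 10,"ty": 2.6,"tz": 0,"yaw": 0,"fingers": 0}]}}

```text
time: 5.17
position: [0.4903, -0.0723, 0.0436]
ee_rot: [0.0, 0.991, 0.137, 0.0]
force: [-0.9, -0.2, -0.3]
grip_width: 0.0005
grip_force: 0.5
```

```bash
python3 - <<'E'
from h import *
q=np.load("q.npy"); s=env.read_state(); print(inv(q,s["position"]),s["force"],s["moment"],s["position"])
E
```

```text
[-98.1   0.7  31.6] [-0.90765523 -0.21654757 -0.312991  ] [-0.04657684  0.26251404  0.00927283] [ 0.49031765 -0.07229983  0.04358754]
```

Call:
{"name": "play_rows", "arguments": {"series": [{"tx": 2,"ty": 0.5,"tz": 0,"yaw": 0,"fingers": 0},{"tx": 4,"ty": 1.0,"tz": 0,"yaw": 0,"fingers": 0},{"tx": 6,"ty": 1.6,"tz": 0,"yaw": 0,"fingers": 0},{"tx": 8,"ty": 2.1,"tz": 0,"yaw": 0,"fingers": 0},{"tx": 10,"ty": 2.6,"tz": 0,"yaw": 0,"fingers": 0}]}}

```text
time: 5.58
position: [0.5003, -0.0697, 0.0436]
ee_rot: [0.0, 0.991, 0.137, 0.0]
force: [-0.8, -1.0, -0.9]
grip_width: 0.0001
grip_force: 0.5
```

Call:
{"name": "play_rows", "arguments": {"series": [{"tx": 0.8,"ty": 0.2,"tz": 0,"yaw": 0,"fingers": 0},{"tx": 1.6,"ty": 0.4,"tz": 0,"yaw": 0,"fingers": 0},{"tx": 2.4,"ty": 0.6,"tz": 0,"yaw": 0,"fingers": 0},{"tx": 3.2,"ty": 0.8,"tz": 0,"yaw": 0,"fingers": 0},{"tx": 4,"ty": 1.1,"tz": 0,"yaw": 0,"fingers": 0}]}}

```text
time: 6.0
position: [0.5042, -0.0687, 0.0436]
ee_rot: [0.0, 0.991, 0.137, 0.0]
force: [-1.8, -1.4, 0.6]
grip_width: 0.0
grip_force: 0.6
```

Call:
{"name": "play_rows", "arguments": {"series": [{"tx": 0.4,"ty": 0.1,"tz": 0,"yaw": 0,"fingers": 0},{"tx": 0.8,"ty": 0.2,"tz": 0,"yaw": 0,"fingers": 0},{"tx": 1.2,"ty": 0.3,"tz": 0,"yaw": 0,"fingers": 0},{"tx": 1.6,"ty": 0.4,"tz": 0,"yaw": 0,"fingers": 0},{"tx": 2,"ty": 0.5,"tz": 0,"yaw": 0,"fingers": 0}]}}

```text
time: 6.42
position: [0.5061, -0.0682, 0.0436]
ee_rot: [0.0, 0.991, 0.137, 0.0]
force: [-1.6, 0.0, 0.5]
grip_width: 0.0003
grip_force: 0.6
```

Call:
{"name": "play_rows", "arguments": {"series": [{"tx": 0.4,"ty": 0.1,"tz": 0,"yaw": 0,"fingers": 0},{"tx": 0.8,"ty": 0.2,"tz": 0,"yaw": 0,"fingers": 0},{"tx": 1.2,"ty": 0.3,"tz": 0,"yaw": 0,"fingers": 0},{"tx": 1.6,"ty": 0.4,"tz": 0,"yaw": 0,"fingers": 0},{"tx": 2,"ty": 0.5,"tz": 0,"yaw": 0,"fingers": 0}]}}

```text
time: 6.83
position: [0.5081, -0.0676, 0.0436]
ee_rot: [0.0, 0.991, 0.137, 0.0]
force: [-1.4, 0.2, 0.2]
grip_width: 0.0002
grip_force: 0.6
```

Call:
{"name": "play_rows", "arguments": {"series": [{"tx": 0.3,"ty": 0.1,"tz": 0,"yaw": 0,"fingers": 0},{"tx": 0.6,"ty": 0.2,"tz": 0,"yaw": 0,"fingers": 0},{"tx": 0.9,"ty": 0.2,"tz": 0,"yaw": 0,"fingers": 0},{"tx": 1.2,"ty": 0.3,"tz": 0,"yaw": 0,"fingers": 0},{"tx": 1.5,"ty": 0.4,"tz": 0,"yaw": 0,"fingers": 0}]}}

```text
time: 7.25
position: [0.5095, -0.0673, 0.0436]
ee_rot: [0.0, 0.991, 0.137, -0.0]
force: [-2.3, -0.1, 0.2]
grip_width: 0.0004
grip_force: 0.8
```

Call:
{"name": "play_rows", "arguments": {"series": [{"tx": 0.2,"ty": 0.05,"tz": 0,"yaw": 0,"fingers": 0},{"tx": 0.4,"ty": 0.1,"tz": 0,"yaw": 0,"fingers": 0},{"tx": 0.6,"ty": 0.2,"tz": 0,"yaw": 0,"fingers": 0},{"tx": 0.8,"ty": 0.2,"tz": 0,"yaw": 0,"fingers": 0},{"tx": 1,"ty": 0.3,"tz": 0,"yaw": 0,"fingers": 0}]}}

```text
time: 7.67
position: [0.5105, -0.067, 0.0435]
ee_rot: [0.0, 0.991, 0.137, -0.0]
force: [-1.1, -1.0, 0.7]
grip_width: -0.0001
grip_force: 0.9
```

Call:
{"name": "play_rows", "arguments": {"series": [{"tx": 0.2,"ty": 0.05,"tz": 0,"yaw": 0,"fingers": 0},{"tx": 0.4,"ty": 0.1,"tz": 0,"yaw": 0,"fingers": 0},{"tx": 0.6,"ty": 0.2,"tz": 0,"yaw": 0,"fingers": 0},{"tx": 0.8,"ty": 0.2,"tz": 0,"yaw": 0,"fingers": 0},{"tx": 1,"ty": 0.3,"tz": 0,"yaw": 0,"fingers": 0}]}}

```text
time: 8.08
position: [0.5114, -0.0668, 0.0435]
ee_rot: [0.0, 0.991, 0.137, -0.0]
force: [-2.7, -0.4, 0.7]
grip_width: 0.0007
grip_force: 1.3
```

Call:
{"name": "play_rows", "arguments": {"series": [{"tx": 0.2,"ty": 0.05,"tz": 0,"yaw": 0,"fingers": 0},{"tx": 0.4,"ty": 0.1,"tz": 0,"yaw": 0,"fingers": 0},{"tx": 0.6,"ty": 0.2,"tz": 0,"yaw": 0,"fingers": 0},{"tx": 0.8,"ty": 0.2,"tz": 0,"yaw": 0,"fingers": 0},{"tx": 0.8,"ty": 0.2,"tz": 0,"yaw": 0,"fingers": 0}]}}

```text
time: 8.5
position: [0.5115, -0.0667, 0.0434]
ee_rot: [0.0, 0.991, 0.137, -0.001]
force: [-5.0, -0.9, 1.5]
grip_width: 0.0008
grip_force: 2.6
```

Call:
{"name": "play_rows", "arguments": {"series": [{"tx": 0.2,"ty": 0.05,"tz": 0,"yaw": 0,"fingers": 0},{"tx": 0.4,"ty": 0.1,"tz": 0,"yaw": 0,"fingers": 0},{"tx": 0.6,"ty": 0.2,"tz": 0,"yaw": 0,"fingers": 0},{"tx": 0.8,"ty": 0.2,"tz": 0,"yaw": 0,"fingers": 0},{"tx": 1,"ty": 0.3,"tz": 0,"yaw": 0,"fingers": 0}]}}

```text
time: 8.92
position: [0.5115, -0.0667, 0.0431]
ee_rot: [0.0, 0.991, 0.137, -0.002]
force: [-6.6, -1.7, 3.5]
grip_width: 0.0005
grip_force: 3.6
```

Call:
{"name": "play_rows", "arguments": {"series": [{"tx": 0.3,"ty": 0.1,"tz": 0,"yaw": 0,"fingers": 0},{"tx": 0.6,"ty": 0.2,"tz": 0,"yaw": 0,"fingers": 0},{"tx": 0.9,"ty": 0.3,"tz": 0,"yaw": 0,"fingers": 0},{"tx": 1.2,"ty": 0.3,"tz": 0,"yaw": 0,"fingers": 0},{"tx": 1.5,"ty": 0.4,"tz": 0,"yaw": 0,"fingers": 0}]}}

```text
time: 9.33
position: [0.5116, -0.0667, 0.0428]
ee_rot: [0.0, 0.991, 0.136, -0.004]
force: [-9.6, -2.3, 4.2]
grip_width: 0.0001
grip_force: 4.8
```

Call:
{"name": "play_rows", "arguments": {"series": [{"tx": 0.5,"ty": 0.1,"tz": 0,"yaw": 0,"fingers": 0},{"tx": 1.0,"ty": 0.3,"tz": 0,"yaw": 0,"fingers": 0},{"tx": 1.5,"ty": 0.4,"tz": 0,"yaw": 0,"fingers": 0},{"tx": 2.0,"ty": 0.5,"tz": 0,"yaw": 0,"fingers": 0},{"tx": 2.0,"ty": 0.5,"tz": 0,"yaw": 0,"fingers": 0}]}}

```text
time: 9.75
position: [0.5116, -0.0667, 0.0424]
ee_rot: [0.0, 0.991, 0.136, -0.006]
force: [-11.3, -3.5, 5.2]
grip_width: 0.0006
grip_force: 6.2
```

Call:
{"name": "play_rows", "arguments": {"series": [{"tx": 0,"ty": 0,"tz": 0,"yaw": 0,"fingers": 0},{"tx": 0,"ty": 0,"tz": 0,"yaw": 0,"fingers": 0},{"tx": 0,"ty": 0,"tz": 0,"yaw": 0,"fingers": 0},{"tx": 0,"ty": 0,"tz": 0,"yaw": 0,"fingers": 0},{"tx": 0,"ty": 0,"tz": 0,"yaw": 0,"fingers": 0}]}}

```text
time: 10.17
position: [0.5116, -0.0667, 0.0423]
ee_rot: [0.0, 0.991, 0.136, -0.006]
force: [-12.2, -2.9, 5.1]
grip_width: 0.0002
grip_force: 6.2
```

Call:
{"name": "play_rows", "arguments": {"series": [{"tx": 0.4,"ty": 0.1,"tz": 0,"yaw": 0,"fingers": 0},{"tx": 0.8,"ty": 0.2,"tz": 0,"yaw": 0,"fingers": 0},{"tx": 1.2,"ty": 0.3,"tz": 0,"yaw": 0,"fingers": 0},{"tx": 1.2,"ty": 0.3,"tz": 0,"yaw": 0,"fingers": 0},{"tx": 1.2,"ty": 0.3,"tz": 0,"yaw": 0,"fingers": 0}]}}

```text
time: 10.58
position: [0.5116, -0.0667, 0.0421]
ee_rot: [0.0, 0.991, 0.136, -0.007]
force: [-13.7, -3.1, 4.8]
grip_width: 0.0002
grip_force: 7.1
```

Call:
{"name": "play_rows", "arguments": {"series": [{"tx": 0,"ty": 0,"tz": 0,"yaw": 0,"fingers": 0},{"tx": 0,"ty": 0,"tz": 0,"yaw": 0,"fingers": 0},{"tx": 0,"ty": 0,"tz": 0,"yaw": 0,"fingers": 0},{"tx": 0,"ty": 0,"tz": 0,"yaw": 0,"fingers": 0},{"tx": 0,"ty": 0,"tz": 0,"yaw": 0,"fingers": 0}]}}

```text
time: 11.0
position: [0.5116, -0.0667, 0.0421]
ee_rot: [0.0, 0.991, 0.136, -0.007]
force: [-13.3, -3.9, 5.2]
grip_width: 0.0002
grip_force: 7.1
```

Call:
{"name": "play_rows", "arguments": {"series": [{"tx": -2,"ty": -0.5,"tz": 0,"yaw": 0,"fingers": 0},{"tx": -5,"ty": -1.4,"tz": 0,"yaw": 0,"fingers": 0},{"tx": -9,"ty": -2.5,"tz": 0,"yaw": 0,"fingers": 0},{"tx": -18,"ty": -5,"tz": 0,"yaw": 0,"fingers": 0},{"tx": -30,"ty": -8.4,"tz": 0,"yaw": 0,"fingers": 0}]}}

```text
time: 11.42
position: [0.4901, -0.0728, 0.0442]
ee_rot: [-0.0, 0.991, 0.137, 0.002]
force: [-0.0, -0.7, 0.7]
grip_width: -0.0001
grip_force: 0.0
```

Call:
{"name": "play_rows", "arguments": {"series": [{"tx": -10,"ty": -3,"tz": 30,"yaw": 0,"fingers": 0},{"tx": -15,"ty": -4,"tz": 70,"yaw": 0,"fingers": 0},{"tx": -15,"ty": -4,"tz": 110,"yaw": 0,"fingers": 0},{"tx": -15,"ty": -4,"tz": 150,"yaw": 0,"fingers": 0},{"tx": -15,"ty": -4,"tz": 190,"yaw": 0,"fingers": 0}]}}

```text
time: 11.83
position: [0.4734, -0.0771, 0.2362]
ee_rot: [0.0, 0.991, 0.137, 0.002]
force: [1.4, -0.9, -0.3]
grip_width: 0.0009
grip_force: 0.0
```

Call:
{"name": "play_rows", "arguments": {"series": [{"tx": 0,"ty": 0,"tz": 30,"yaw": 0,"fingers": 0},{"tx": 0,"ty": 0,"tz": 60,"yaw": 0,"fingers": 0},{"tx": 0,"ty": 0,"tz": 60,"yaw": 0,"fingers": 0},{"tx": 0,"ty": 0,"tz": 60,"yaw": 0,"fingers": 0},{"tx": 0,"ty": 0,"tz": 60,"yaw": 0,"fingers": 0}]}}

```text
time: 12.25
position: [0.4729, -0.0773, 0.2933]
ee_rot: [0.0, 0.991, 0.137, 0.0]
force: [0.1, 0.2, -0.3]
grip_width: 0.0006
grip_force: 0.0
```

```bash
python3 - <<'E'
from h import *
q=np.load("q.npy")
k=calibration("wrist"); im=snapshot("wrist"); st=env.read_state()
print(st["position"],inv(q,st["position"]),st["ee_rot"],st["force"],st["moment"])
big=cv2.resize(im[:,:,::-1].copy(),(784,588),interpolation=cv2.INTER_CUBIC)
for a in (1.13,1.07,1.01):
    for L in (.05,.15):
        u=fish(k,S(q,[[0,.13+L*np.cos(a),.05+L*np.sin(a)]]))[0]*1.4; print(a,L,u.round(1))
im2=snapshot("scene"); ks=calibration("scene")
for a in (1.13,1.07,1.01):
    for L in (.05,.15):
        print("scene",a,L,proj(ks,S(q,[[0,.13+L*np.cos(a),.05+L*np.sin(a)]]))[0].round(1))
c=cv2.resize(im2[130:330,200:400,::-1],(588,588),interpolation=cv2.INTER_CUBIC)
both=np.hstack([big[:,:],c]); cv2.imwrite("pics/w3.png",cv2.resize(both,(800,343),interpolation=cv2.INTER_AREA))
sl=silhouettes("handle_grip","scene")
for r in sl[:1]:
    p=np.argwhere(r["pixels"]); print(r["score"],r["box"]); m=p.mean(0); w,v=np.linalg.eigh(np.cov(p.T)); t=(p-m)@v[:,1]; print("ends",(m+v[:,1]*t.min())[::-1],(m+v[:,1]*t.max())[::-1])
sl=silhouettes("handle_grip","wrist")
for r in sl[:1]:
    p=np.argwhere(r["pixels"]); print(r["score"],r["box"]); m=p.mean(0); w,v=np.linalg.eigh(np.cov(p.T)); t=(p-m)@v[:,1]; print("ends x1.4",1.4*(m+v[:,1]*t.min())[::-1],1.4*(m+v[:,1]*t.max())[::-1])
E
```

```text
[ 0.47252873 -0.07726966  0.29257728] [-116.6    0.7  280.6] [-1.16719474e-04  9.90574734e-01  1.36972274e-01 -5.27684929e-04] [-1.52053254 -0.49167327 -0.74004961] [-0.02338031 -0.05387702  0.02389719]
1.13 0.05 [190.8 127.1]
1.13 0.15 [ 74.3 125.6]
1.07 0.05 [188.4 127.7]
1.07 0.15 [ 69. 128.]
1.01 0.05 [186.2 128.2]
1.01 0.15 [ 64.6 130.2]
scene 1.13 0.05 [328.3 199.1]
scene 1.13 0.15 [344.3 164.2]
scene 1.07 0.05 [328.9 198.7]
scene 1.07 0.15 [346.2 163. ]
scene 1.01 0.05 [329.6 198.3]
scene 1.01 0.15 [348. 162.]
0.68 [325.6, 162.3, 24.4, 40.7]
ends [328.50394654 199.76245062] [346.66451109 161.83934155]
0.91 [47.4, 82.7, 90.8, 14.3]
ends x1.4 [ 65.70862845 129.11483928] [191.8507341  127.68928935]
```

View pics/w3.png

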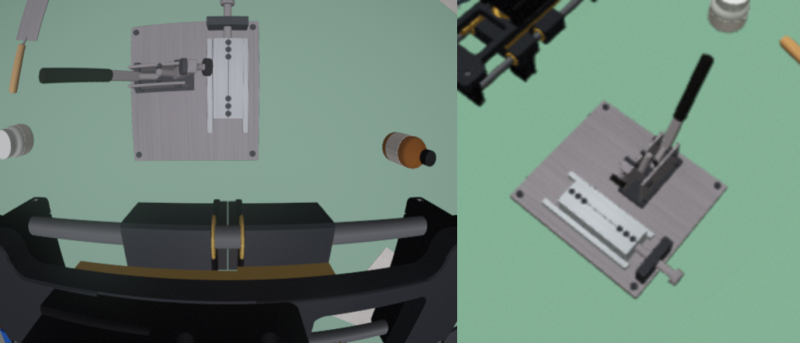

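The mould front now rests at the screw tip, handle still open at about 1.08 rad above level, bystanders untouched. Next I'll go to the inner side of the handle.

Call:
{"name": "play_rows", "arguments": {"series": [{"tx": 16,"ty": 30,"tz": 0,"yaw": 0,"fingers": 0},{"tx": 32,"ty": 61,"tz": 0,"yaw": 0,"fingers": 0},{"tx": 48,"ty": 92,"tz": 0,"yaw": 0,"fingers": 0},{"tx": 64,"ty": 122,"tz": 0,"yaw": 0,"fingers": 0},{"tx": 79,"ty": 152,"tz": 0,"yaw": 0,"fingers": 0}]}}

```text
time: 12.87
position: [0.5526, 0.076, 0.2926]
ee_rot: [-0.0, 0.991, 0.137, -0.001]
force: [0.6, -0.3, 1.0]
grip_width: 0.0004
grip_force: 0.0
```

Call:
{"name": "play_rows", "arguments": {"series": [{"tx": 0,"ty": 0,"tz": -25,"yaw": 0,"fingers": 0},{"tx": 0,"ty": 0,"tz": -50,"yaw": 0,"fingers": 0},{"tx": 0,"ty": 0,"tz": -75,"yaw": 0,"fingers": 0},{"tx": 0,"ty": 0,"tz": -95,"yaw": 0,"fingers": 0},{"tx": 0,"ty": 0,"tz": -103,"yaw": 0,"fingers": 0}]}}

```text
time: 13.28
position: [0.5499, 0.0742, 0.1866]
ee_rot: [-0.0, 0.991, 0.137, -0.003]
force: [-0.0, -0.1, 0.3]
grip_width: 0.0006
grip_force: 0.0
```

```bash
python3 - <<'E'
from h import *
q=np.load("q.npy"); s=env.read_state(); print(inv(q,s["position"]),s["force"],s["joints"])
E
```

```text
[ -1.  125.5 174.6] [-0.04591183 -0.09851242  0.27990233] [ 0.18043485  0.37836494 -0.49420482  1.85589472  0.21302728  0.96665441
 -1.70299191]
```

Call:
{"name": "play_rows", "arguments": {"series": [{"tx": -1,"ty": 6,"tz": 0,"yaw": 0,"fingers": 0},{"tx": -2,"ty": 12,"tz": 0,"yaw": 0,"fingers": 0},{"tx": -4,"ty": 18,"tz": -1,"yaw": 0,"fingers": 0},{"tx": -5,"ty": 22,"tz": -1,"yaw": 0,"fingers": 0},{"tx": -6,"ty": 25,"tz": -2,"yaw": 0,"fingers": 0}]}}

```text
time: 13.7
position: [0.5466, 0.101, 0.1899]
ee_rot: [-0.0, 0.991, 0.137, 0.001]
force: [0.2, 0.4, -0.1]
grip_width: 0.0007
grip_force: 0.0
```

Call:
{"name": "play_rows", "arguments": {"series": [{"tx": -0.5,"ty": 2,"tz": 0,"yaw": 0,"fingers": 0},{"tx": -1,"ty": 4,"tz": 0,"yaw": 0,"fingers": 0},{"tx": -1.6,"ty": 6,"tz": 0,"yaw": 0,"fingers": 0},{"tx": -2.2,"ty": 8,"tz": 0,"yaw": 0,"fingers": 0},{"tx": -2.7,"ty": 10,"tz": 0,"yaw": 0,"fingers": 0}]}}

```text
time: 14.12
position: [0.5434, 0.1096, 0.1886]
ee_rot: [0.0, 0.991, 0.137, 0.0]
force: [-0.6, -0.0, 0.2]
grip_width: 0.0002
grip_force: 0.0
```

```bash
python3 - <<'E'
from h import *
q=np.load("q.npy"); s=env.read_state(); print(inv(q,s["position"]),s["force"])
E
```

```text
[  2.3 161.4 176.6] [-0.55362336 -0.02978394  0.17978256]
```

Call:
{"name": "play_rows", "arguments": {"series": [{"tx": -1,"ty": 2,"tz": -1,"yaw": 0,"fingers": 0},{"tx": -2,"ty": 4,"tz": -2,"yaw": 0,"fingers": 0},{"tx": -3,"ty": 6,"tz": -3.5,"yaw": 0,"fingers": 0},{"tx": -4,"ty": 8,"tz": -5,"yaw": 0,"fingers": 0},{"tx": -4.7,"ty": 10,"tz": -6.5,"yaw": 0,"fingers": 0}]}}

```text
time: 14.53
position: [0.5387, 0.1197, 0.182]
ee_rot: [0.0, 0.991, 0.137, 0.0]
force: [-0.5, -0.2, 0.2]
grip_width: 0.0003
grip_force: 0.1
```

```bash
python3 - <<'E'
from h import *
q=np.load("q.npy"); s=env.read_state(); print(inv(q,s["position"]),s["force"])
E
```

```text
[  0.4 172.5 170. ] [-0.50015792 -0.1569004   0.20129636]
```

Call:
{"name": "play_rows", "arguments": {"series": [{"tx": -0.7,"ty": 2.4,"tz": -1.7,"yaw": 0,"fingers": 0},{"tx": -1.4,"ty": 4.8,"tz": -3.5,"yaw": 0,"fingers": 0},{"tx": -2.1,"ty": 7.2,"tz": -5.4,"yaw": 0,"fingers": 0},{"tx": -2.8,"ty": 9.6,"tz": -7.3,"yaw": 0,"fingers": 0},{"tx": -3.5,"ty": 12,"tz": -9.4,"yaw": 0,"fingers": 0}]}}

```text
time: 14.95
position: [0.5351, 0.1319, 0.1724]
ee_rot: [0.0, 0.991, 0.137, 0.0]
force: [0.2, 0.1, 0.3]
grip_width: 0.0004
grip_force: 0.1
```

```bash
python3 - <<'E'
from h import *
q=np.load("q.npy"); s=env.read_state(); print(inv(q,s["position"]),s["force"],s["moment"])
snapshot("scene"); 
for c in ["scene"]:
  for r in silhouettes("handle_grip",c)[:1]:
    p=np.argwhere(r["pixels"]); m=p.mean(0); w,v=np.linalg.eigh(np.cov(p.T)); t=(p-m)@v[:,1]; print(r["score"],"ends",(m+v[:,1]*t.min())[::-1],(m+v[:,1]*t.max())[::-1])
ks=calibration("scene")
for a in (1.08,.95,.84,.7):
  print(a,proj(ks,S(q,[[0,.13+L*np.cos(a),.05+L*np.sin(a)] for L in (.05,.15)])).round(1).tolist())
im=snapshot("scene"); cv2.imwrite("pics/s4.png",cv2.resize(im[90:290,230:430,::-1],(600,600),interpolation=cv2.INTER_CUBIC))
E
```

```text
[  0.3 185.1 160.4] [0.15073168 0.08848536 0.28511859] [-0.04369168 -0.02345931  0.04998715]
1.08 [[328.8, 198.8], [345.9, 163.2]]
0.95 [[330.1, 198.0], [349.7, 161.3]]
0.84 [[331.1, 197.5], [352.4, 160.5]]
0.7 [[332.1, 197.3], [355.1, 160.6]]
```

View pics/s4.png

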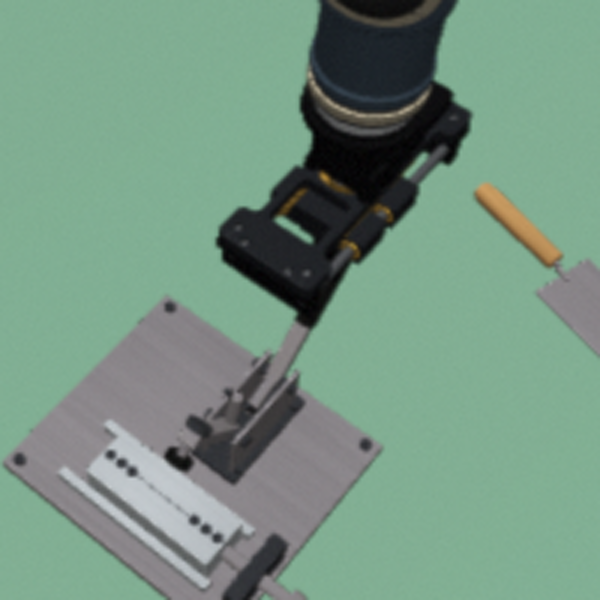

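The gripper covers the sleeve; the steel part of the handle meets it at (305,325), which fits the handle having been pushed to about 0.8 rad. The mould still sits at the screw. Continuing along the arc.

Call:
{"name": "play_rows", "arguments": {"series": [{"tx": -0.7,"ty": 2.5,"tz": -2,"yaw": 0,"fingers": 0},{"tx": -1.4,"ty": 4.9,"tz": -4,"yaw": 0,"fingers": 0},{"tx": -2.1,"ty": 7.2,"tz": -6,"yaw": 0,"fingers": 0},{"tx": -2.7,"ty": 9.5,"tz": -8.2,"yaw": 0,"fingers": 0},{"tx": -3.3,"ty": 11.7,"tz": -10.4,"yaw": 0,"fingers": 0}]}}

```text
time: 15.52
position: [0.5318, 0.1436, 0.162]
ee_rot: [0.0, 0.991, 0.137, -0.0]
force: [0.0, -0.5, 0.3]
grip_width: 0.0005
grip_force: 0.0
```

Call:
{"name": "play_rows", "arguments": {"series": [{"tx": -0.6,"ty": 2.3,"tz": -2.5,"yaw": 0,"fingers": 0},{"tx": -1.2,"ty": 4.5,"tz": -5.1,"yaw": 0,"fingers": 0},{"tx": -1.8,"ty": 6.7,"tz": -7.8,"yaw": 0,"fingers": 0},{"tx": -2.4,"ty": 8.7,"tz": -10.5,"yaw": 0,"fingers": 0},{"tx": -3,"ty": 10.7,"tz": -13.3,"yaw": 0,"fingers": 0}]}}

```text
time: 15.93
position: [0.5288, 0.1542, 0.1487]
ee_rot: [0.0, 0.991, 0.137, 0.0]
force: [-0.6, 0.1, -0.9]
grip_width: 0.0002
grip_force: 0.0
```

Call:
{"name": "play_rows", "arguments": {"series": [{"tx": -0.5,"ty": 1.9,"tz": -2.8,"yaw": 0,"fingers": 0},{"tx": -1,"ty": 3.7,"tz": -5.7,"yaw": 0,"fingers": 0},{"tx": -1.5,"ty": 5.5,"tz": -8.6,"yaw": 0,"fingers": 0},{"tx": -2,"ty": 7.2,"tz": -11.6,"yaw": 0,"fingers": 0},{"tx": -2.5,"ty": 8.8,"tz": -14.6,"yaw": 0,"fingers": 0}]}}

```text
time: 16.35
position: [0.5264, 0.163, 0.1341]
ee_rot: [0.0, 0.991, 0.137, 0.0]
force: [-1.3, -0.3, 0.3]
grip_width: 0.0006
grip_force: 0.0
```

```bash
python3 - <<'E'
from h import *
q=np.load("q.npy"); s=env.read_state(); print(inv(q,s["position"]),s["force"],s["moment"])
E
```

```text
[  0.3 217.4 122.1] [-1.27514144 -0.31358792  0.26879894] [0.034649   0.03066407 0.01298731]
```

Call:
{"name": "play_rows", "arguments": {"series": [{"tx": -0.3,"ty": 1,"tz": -2.1,"yaw": 0,"fingers": 0},{"tx": -0.6,"ty": 2,"tz": -4.2,"yaw": 0,"fingers": 0},{"tx": -0.8,"ty": 2.9,"tz": -6.3,"yaw": 0,"fingers": 0},{"tx": -1.1,"ty": 3.8,"tz": -8.4,"yaw": 0,"fingers": 0},{"tx": -1.3,"ty": 4.6,"tz": -10.5,"yaw": 0,"fingers": 0}]}}

```text
time: 16.77
position: [0.5253, 0.1674, 0.1241]
ee_rot: [0.0, 0.991, 0.137, 0.0]
force: [-1.3, -0.5, 4.4]
grip_width: 0.0001
grip_force: 2.4
```

Call:
{"name": "play_rows", "arguments": {"series": [{"tx": -0.2,"ty": 0.8,"tz": -2.1,"yaw": 0,"fingers": 0},{"tx": -0.4,"ty": 1.5,"tz": -4.2,"yaw": 0,"fingers": 0},{"tx": -0.6,"ty": 2.2,"tz": -6.3,"yaw": 0,"fingers": 0},{"tx": -0.8,"ty": 2.9,"tz": -8.4,"yaw": 0,"fingers": 0},{"tx": -1,"ty": 3.6,"tz": -10.9,"yaw": 0,"fingers": 0}]}}

```text
time: 17.18
position: [0.5243, 0.1713, 0.1138]
ee_rot: [0.0, 0.991, 0.137, 0.0]
force: [-2.8, -1.3, 7.6]
grip_width: 0.0005
grip_force: 4.0
```

```bash
python3 - <<'E'
from h import *
q=np.load("q.npy"); s=env.read_state(); print(inv(q,s["position"]),s["force"],s["moment"])
E
```

```text
[  0.5 226.  101.8] [-2.80018149 -1.32882459  7.63760262] [-0.17547474  0.58663511  0.0039104 ]
```

Call:
{"name": "play_rows", "arguments": {"series": [{"tx": -0.1,"ty": 0.5,"tz": -2.2,"yaw": 0,"fingers": 0},{"tx": -0.3,"ty": 1,"tz": -4.4,"yaw": 0,"fingers": 0},{"tx": -0.4,"ty": 1.5,"tz": -6.6,"yaw": 0,"fingers": 0},{"tx": -0.6,"ty": 2,"tz": -8.8,"yaw": 0,"fingers": 0},{"tx": -0.7,"ty": 2.4,"tz": -11,"yaw": 0,"fingers": 0}]}}

```text
time: 17.6
position: [0.5235, 0.1742, 0.1026]
ee_rot: [-0.0, 0.991, 0.137, 0.0]
force: [-1.5, -0.0, 5.5]
grip_width: 0.0005
grip_force: 2.5
```

Call:
{"name": "play_rows", "arguments": {"series": [{"tx": 0,"ty": 0.2,"tz": -1.2,"yaw": 0,"fingers": 0},{"tx": 0,"ty": 0.4,"tz": -2.4,"yaw": 0,"fingers": 0},{"tx": -0.1,"ty": 0.5,"tz": -3.6,"yaw": 0,"fingers": 0},{"tx": -0.1,"ty": 0.6,"tz": -4.8,"yaw": 0,"fingers": 0},{"tx": -0.2,"ty": 0.7,"tz": -6,"yaw": 0,"fingers": 0}]}}

```text
time: 18.02
position: [0.5234, 0.1743, 0.0958]
ee_rot: [-0.0, 0.991, 0.137, 0.0]
force: [0.3, 1.6, 1.3]
grip_width: 0.0004
grip_force: 0.7
```

```bash
python3 - <<'E'
from h import *
q=np.load("q.npy"); s=env.read_state(); print(inv(q,s["position"]),s["force"],s["moment"])
E
```

```text
[  0.5 229.1  83.8] [0.25714824 1.62805785 1.33832927] [ 0.2427495   0.07748062 -0.01935692]
```

Call:
{"name": "play_rows", "arguments": {"series": [{"tx": 0,"ty": 0,"tz": -0.8,"yaw": 0,"fingers": 0},{"tx": 0,"ty": 0,"tz": -1.6,"yaw": 0,"fingers": 0},{"tx": 0,"ty": 0,"tz": -2.4,"yaw": 0,"fingers": 0},{"tx": 0,"ty": 0,"tz": -3.2,"yaw": 0,"fingers": 0},{"tx": 0,"ty": 0,"tz": -4,"yaw": 0,"fingers": 0}]}}

```text
time: 18.43
position: [0.5231, 0.1737, 0.0916]
ee_rot: [0.0, 0.991, 0.137, -0.0]
force: [0.8, 0.6, 0.2]
grip_width: 0.0005
grip_force: 0.0
```

Call:
{"name": "play_rows", "arguments": {"series": [{"tx": 0,"ty": 0,"tz": -0.6,"yaw": 0,"fingers": 0},{"tx": 0,"ty": 0,"tz": -1.2,"yaw": 0,"fingers": 0},{"tx": 0,"ty": 0,"tz": -1.8,"yaw": 0,"fingers": 0},{"tx": 0,"ty": 0,"tz": -2.4,"yaw": 0,"fingers": 0},{"tx": 0,"ty": 0,"tz": -3,"yaw": 0,"fingers": 0}]}}

```text
time: 18.85
position: [0.5233, 0.1741, 0.0899]
ee_rot: [0.0, 0.991, 0.137, 0.0]
force: [-2.4, -2.7, 12.1]
grip_width: 0.0006
grip_force: 5.7
```

Snapped to its end stop, with 12 N felt there. Now I'll lift straight off and move clear.

Call:
{"name": "play_rows", "arguments": {"series": [{"tx": 0,"ty": 0,"tz": 6,"yaw": 0,"fingers": 0},{"tx": 0,"ty": 0,"tz": 30,"yaw": 0,"fingers": 0},{"tx": 0,"ty": 0,"tz": 70,"yaw": 0,"fingers": 0},{"tx": 0,"ty": 0,"tz": 110,"yaw": 0,"fingers": 0},{"tx": 0,"ty": 0,"tz": 150,"yaw": 0,"fingers": 0}]}}

```text
time: 19.27
position: [0.5227, 0.1741, 0.2406]
ee_rot: [-0.0, 0.991, 0.137, -0.0]
force: [0.8, -0.6, 0.4]
grip_width: 0.0002
grip_force: 0.0
```

Call:
{"name": "play_rows", "arguments": {"series": [{"tx": -20,"ty": -20,"tz": 20,"yaw": 0,"fingers": 0},{"tx": -35,"ty": -40,"tz": 50,"yaw": 0,"fingers": 0},{"tx": -45,"ty": -70,"tz": 60,"yaw": 0,"fingers": 0},{"tx": -55,"ty": -100,"tz": 60,"yaw": 0,"fingers": 0},{"tx": -60,"ty": -130,"tz": 60,"yaw": 0,"fingers": 0}]}}

```text
time: 19.68
position: [0.4623, 0.0434, 0.3004]
ee_rot: [0.001, 0.991, 0.137, 0.001]
force: [1.6, -0.2, -1.2]
grip_width: 0.0007
grip_force: 0.0
```

Call:
{"name": "play_rows", "arguments": {"series": [{"tx": 0,"ty": -20,"tz": 0,"yaw": 0,"fingers": 0},{"tx": 0,"ty": -50,"tz": 0,"yaw": 0,"fingers": 0},{"tx": 0,"ty": -80,"tz": 0,"yaw": 0,"fingers": 0},{"tx": 0,"ty": -90,"tz": 0,"yaw": 0,"fingers": 0},{"tx": 0,"ty": -90,"tz": 0,"yaw": 0,"fingers": 0}]}}

```text
time: 20.1
position: [0.4629, -0.0488, 0.2989]
ee_rot: [0.0, 0.991, 0.134, -0.0]
force: [0.2, 0.8, -0.6]
grip_width: 0.0003
grip_force: 0.0
```

```bash
python3 - <<'E'
from h import *
q=np.load("q.npy"); k=calibration("wrist"); im=snapshot("wrist"); s=env.read_state(); print(inv(q,s["position"]),s["force"])
im2=snapshot("scene")
a=cv2.resize(im[0:220,0:380,::-1],(800,463),interpolation=cv2.INTER_CUBIC); cv2.imwrite("pics/w5.png",a)
cv2.imwrite("pics/s5.png",cv2.resize(im2[130:330,200:400,::-1],(600,600),interpolation=cv2.INTER_CUBIC))
E
```

```text
[-117.3   33.   287. ] [-0.05740316  0.38424886  0.09876213]
```

View pics/w5.png

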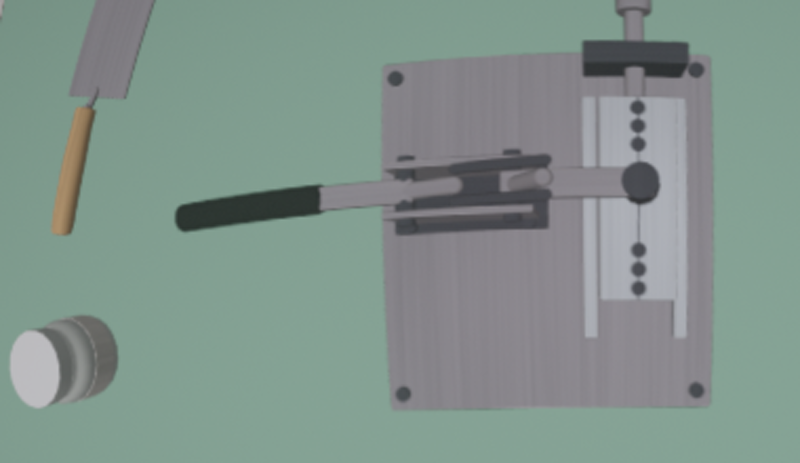

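View pics/s5.png

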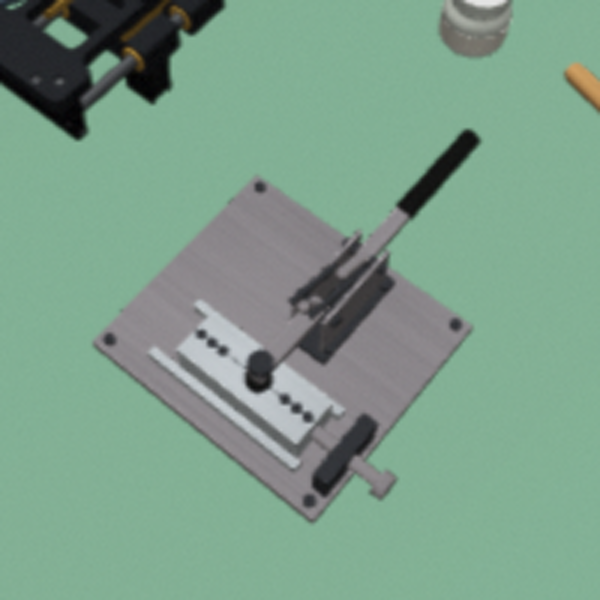

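The pad (640,182 wrist view; 260,370 scene view) presses on the bar, the handle is level, the bar's front meets the screw at (635,96), and the jar and spatula are where they were.

```bash
python3 - <<'E'
from cell import ticket
print(ticket.sign_off())
E
```

```text
the job is handed in; nothing more can be done
None
```

The job is handed in: the mould bar was pressed on the stop screw at about 14 N, and the clamp was snapped shut over it with at most about 13 N read on the handle. In the last pictures the bar still touches the screw, and the bottle, jar and spatula were never approached.

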